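# Close a specimen jar: seat the lid, screw the band over it

### The job

Close the specimen jar held in the bench clamp: set the porcelain lid fully down in the jar's mouth, then put the screw band over it, let its lugs drop between the threads and turn it clockwise up to its stop, so that it holds the lid tight. Go by feel and gently: do not force or over-tighten it against the glass, and leave everything else on the bench where it stands.

Things in the scene. Friction and masses are not known exactly. Their poses are not given: they have to be found in the camera images.
- mouth (a point): Centre of the jar's mouth, level with the top of the black rubber gasket, 142 mm above the bench; z up. The jar (clear glass, 76 mm body, 47 mm neck, 40 mm bore over 10 mm deep) is held upright in the clamp and cannot slide, lift or turn. Its shoulder begins 30 mm below this point.
- gasket_rim (a point): Centre of the neck's glass rim, 2 mm below the mouth point. On the rim lies the gasket (41 mm inside, 46.6 mm outside, 2 mm thick), which yields about 1 mm per 9 N and springs back.
- thread_entry (a point): Point on the jar's axis, 4.1 mm below the mouth point, level with the top of the upper (entry) ends of the four thread ramps on the neck. Ramps: 90 degrees apart, 2.6 mm thick, out to 28.3 mm from the axis, each 50 degrees long, falling 3.2 mm clockwise (from above) to a stop; gaps of 40 degrees. The jar is clamped at any rotation: the gaps' angle is NOT measured; feel or see it.
- clamp: Grey bench clamp bolted down, base 130 x 150 x 12 mm, two jaws 70 mm high on the jar's flanks along its y axis, T-handle on its +y side reaching 95 mm from the axis. Origin: underside centre, on the jar's axis, 142 mm below the mouth point. Its yaw says nothing about the thread.
- lid: White porcelain lid disk, 70 g, 29 mm high: a plug 37.6 mm across and 8 mm deep with a 2 mm chamfered foot; a rim 46.6 mm across, 8 to 13 mm up; a knob above. Origin: centre of the plug's underside, z up. It starts plug down on the bench. Fully seated, the rim lies on the gasket and the origin is 8 mm below the mouth point.
- lid_knob (a point): Centre of the lid's round knob, 23 mm above the lid's origin. The knob is 16 mm across, from 17.5 to 29 mm above the origin, on a 12 mm stem.
- band: Bare metal screw band, 66 mm across, 16-sided with faint ribs, 18.5 mm high, 60 g; skirt wall 3.3 mm, 2.5 mm top flange. Origin: centre of the skirt's lower edge, z up; starts flange up on the bench. Over the seated lid with its lugs in the gaps, the flange rests on the lid's rim, origin 11 mm below the mouth point; with lugs on top of the ramps it stands 3.7 to 6.9 mm higher.
- band_lugs (a point): Centre of the band's four lugs, 1.5 mm above its origin. Lugs: on its x and y axes, 7 mm wide, 3 mm high, reaching in to 25.3 mm from the axis. Turned clockwise from a gap they run under the ramps, pull the band down up to 1.7 mm and meet a hard stop at most 60 degrees on: the moment jumps past 0.5 N m in 2 degrees; over 2 N m breaks the glass. Let go, it stays, clamping with 10 to 15 N.
- band_top (a point): Centre of the band's top, 18.5 mm above its origin. The flange has a 36 mm hole that passes the lid's knob.
- beaker: Empty glass beaker, 54 mm across, 68 mm high. Origin: underside centre. To be left alone.
- covered_beaker: Glass beaker under an 80 mm watch glass, 65 mm high. Origin: underside centre. To be left alone.
- bottle: Small glass bottle with white cap, 40 mm across, 85 mm high. Origin: underside centre. To be left alone.
- vial_block: White foam block 70 x 100 x 30 mm with two black-capped vials, 79 mm high. Origin: underside centre. To be left alone.
- brush_rest: Small green leaf-shaped ceramic brush rest, 60 mm across, 22 mm high. Origin: underside centre. To be left alone.
- brush: Paint brush with black handle, 190 mm long, lying along its x axis. To be left alone.
- spatula: Palette spatula, 180 mm long, lying along its x axis. To be left alone.
- big_jar: Large glass specimen jar with a broad stopper, 130 mm across, 228 mm high. Origin: underside centre. To be left alone.

How it is judged:
By the outcome, as a careful person would: the job done as asked, in the order asked, and still so for the second after the job is handed in, with the robot touching nothing.
It also fails if it takes over 72 s, if anything falls off the work surface, if the arm or the gripper's body presses on something with over 40 N, if the wrist force passes 120 N, or if a joint passes its speed limit or range.

### The arm

A 6-joint arm with a two-finger parallel gripper is mounted at the origin on the work surface. World frame = base frame: x ahead of the robot, y to its left, z up, the work surface at z = 0. Lengths are in mm, angles in rad, forces in N, time in s.
With the tool pointing down it reaches from about 300 to 775 mm from the base axis. Payload 14.6 kg.
Tool frame: the origin (TCP) lies at the very end of the fingers, on their centre line; the grasp point (between the pads) lies 19 mm behind it; z points along the fingers, y is the line along which they close (so a half turn about z gives the same grasp; the last joint's range is limited). The gripper opens to 94 mm and grips with 3 to 60 N. Pads are 16 mm wide; open, the fingers measure 119 mm over their backs; the gripper's body (75 mm by 177 mm) begins 78 mm behind the grasp point.
Start: joints at [-1.311, 0.3, 1.521, -0, 1.321, -0.067], TCP at [176.551, -520.883, 205.446] pointing down, gripper open.
Joint ranges: [-3.03, 3.03], [-0.79, 2.21], [0.23, 2.52], [-1.04, 4.18], [0, 3.07], [-2.55, 2.55]. Speed limits (rad/s): [2.22, 2.22, 2.57, 3.14, 3.14, 3.14].

### API

Orientations are given as [roll, pitch, yaw] about the fixed x, y, z axes, in that order (R = Rz(yaw) Ry(pitch) Rx(roll)).
In Python, from cell import manip, eyes, ticket gives the robot as it stands. The module is installed in compiled form; this text tells all that it offers.
- The arm moves only by the tool arm_command, never from a script. Its argument "plan" is a list of rows, each a list of 5 numbers: the opening, from -1 (shut) to 1 (fully open), then the shift along the tool's x, y, z in m, then the turn about the tool's z in rad. In form: [[jaw, dx, dy, dz, roll], ...]. A call has 1 to 20 rows; each row shifts and turns the commanded pose from where the row before left it, along the tool's axes as they then stand; what a row does not reach is not made up. A row lasts 1/8 s, in which the tool goes at most 62.5 mm and 10.7 degrees, less where a joint would pass 70% of its speed; a pose out of reach is approached as far as the arm can. A call is refused whole if a number of a shift passes 0.0625 or a number of a turn 0.188, either way. A call with a gripper value outside its range is refused whole. The fingers move at their own pace and stop on an object; "newtons" is the grip in N (left out, the last holds). Time passes only in rows, so rows that do not move let the fingers close. It gives the time, the measured TCP pose, the force, the opening and the grip force at its end, in the units of the state.
- manip.read_state(): the state, without advancing time (a new reading comes with each control period).
- eyes.camera(name): name is "side" or "top" or "wrist"; returns a dict with "img" (480x640x3 uint8, blue, green, red), "z_map" (480x640 float32, mm along the optical axis (not along the pixel's ray), 0 where there is no reading), "fx", "fy", "cx", "cy" (pixels), "eye" and "orientation" of the camera in the world. Camera axes: x right, y down, z forward; pixel columns grow to the right and rows downward; lengths in mm; the calibration is good to about 2 mm. A picture is of the moment at which its call begins.
- ticket.sign_off(): hands the job in; it is judged then, once.
The state is a dict: "clock": time; "joints": joint angles; "qd": joint speeds; "effort": joint torques, N m; "eef_pos": TCP position; "eef_rot": TCP orientation; "wrist_force": force on the tool from outside, world axes, zero at the start; "moment": the same for the moment, N m; "finger_gap": finger opening in mm; "finger_force": force on a finger pad.
Only numpy, scipy, OpenCV 4.12 (cv2) and the standard library are available. Lean on these libraries where they do the work, as an engineer would, in place of code of your own. Each camera call takes 0.05 s, during which the arm holds its last target. There are 200 camera calls.

## Working session

There is one attempt and no reset: what is moved stays moved. The work goes in short steps, Python scripts to look and compute and a tool call to move; the robot and the scene stay as the last step left them, time stands still between calls to the robot, and variables do not carry over. Pictures are saved under pics/ and viewed, at most 10 in all, crops included, and the job is handed in when it is done.

Besides the shell and the picture viewer there is one more tool, called after "Request:" as name(argument=value, ...), one argument or row to a line, values as JSON. arm_command: Moves the arm, as the interface text tells. Its arguments: {"type":"object","properties":{"plan":{"type":"array"},"newtons":{"type":"number"}},"required":["plan"]}

```bash
mkdir -p pics; cat > h.py <<'E'
import numpy as np, cv2
from scipy.spatial.transform import Rotation as R
from cell import manip, eyes, ticket
def cam(n):
    c=eyes.camera(n); o=np.array(c["orientation"],float)
    c["R"]=o if o.shape==(3,3) else R.from_euler("xyz",o).as_matrix()
    return c
def pts(c):
    z=c["z_map"]; v,u=np.mgrid[:480,:640]
    P=np.stack([(u-c["cx"])/c["fx"]*z,(v-c["cy"])/c["fy"]*z,z],-1)
    return P@c["R"].T+np.array(c["eye"])
def ray(c,u,v,h):
    d=c["R"]@np.array([(u-c["cx"])/c["fx"],(v-c["cy"])/c["fy"],1]); e=np.array(c["eye"])
    return e+d*(h-e[2])/d[2]
E
python3 - <<'E'
from h import *
s=manip.read_state(); print(s)
for n in["top","side"]:
    c=cam(n); print(n,c["eye"],c["orientation"],c["fx"],c["cx"],c["cy"]); cv2.imwrite(f"pics/{n}0.png",c["img"])
    np.savez(f"{n}0.npz",P=pts(c),img=c["img"])
E
```

```text
{'clock': 0.0, 'joints': array([-1.31058929e+00,  3.00439058e-01,  1.52158180e+00,  5.69491829e-06,
        1.32067555e+00, -6.65946278e-02]), 'qd': array([ 0.00171535,  0.00056303, -0.00029938,  0.00137214, -0.00119297,
       -0.00201419]), 'effort': array([ 1.70137955e-03, -5.31800365e+01, -3.52734625e+01,  7.08798040e-02,
        2.44703132e-02, -1.32747095e-04]), 'eef_pos': array([ 176.49394988, -520.64198287,  204.90359575]), 'eef_rot': array([-3.14049171e+00, -7.89537649e-05,  3.26800207e-01]), 'wrist_force': array([-0.9855204 ,  0.64324624, -0.31059846]), 'moment': array([-0.01887709,  0.00411596,  0.0265781 ]), 'finger_force': 0.0, 'finger_gap': 94.18706582769407}
top [ 3.40623920e+02 -3.34592102e-01  1.28010586e+03] [-2.97129877e+00  5.79201240e-05 -1.57371129e+00] 488.2838518354372 326.148937198287 238.86684541927002
side [  50.33445625  682.90329527 1190.38825224] [-2.4557719   0.00931138 -2.51359651] 518.0493558525254 318.9676533354865 240.71107888323715
```

View pics/top0.png

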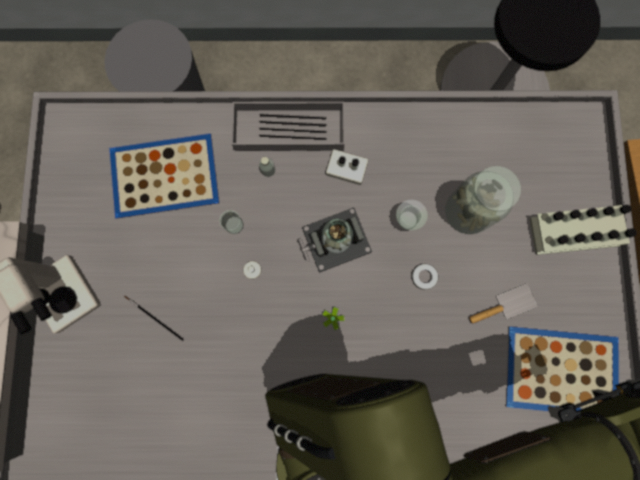

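View pics/side0.png

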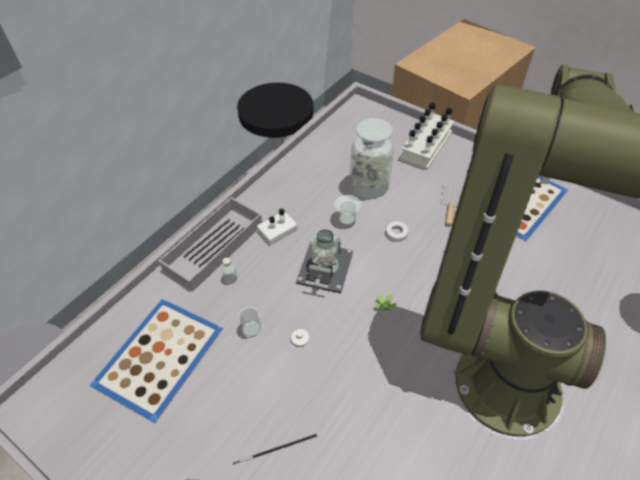

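The top view shows the jar in its clamp at about (338,235), the lid at (252,270) and the band at (425,277). The beaker is at (232,221), the covered beaker at (410,215) and the brush rest at (333,317). The side view confirms these, with the jar's neck at about (325,240), the lid at (300,338) and the band at (397,231).

```bash
python3 - <<'E'
from h import *
from scipy import ndimage as nd
C={n:cam(n) for n in("top","side")}
def tri(a,b):
    A=[];B=[]
    o=[];d=[]
    for n,(u,v) in(("top",a),("side",b)):
        c=C[n]; k=c["R"]@np.array([(u-c["cx"])/c["fx"],(v-c["cy"])/c["fy"],1]);k/=np.linalg.norm(k)
        M=np.eye(3)-np.outer(k,k);A.append(M);B.append(M@np.array(c["eye"]))
    return np.linalg.solve(sum(A),sum(B))
def blob(n,x0,x1,y0,y1,f):
    im=C[n]["img"][y0:y1,x0:x1]; hsv=cv2.cvtColor(im,cv2.COLOR_BGR2HSV); m=f(hsv).astype(np.uint8)
    nn,l,s,ce=cv2.connectedComponentsWithStats(m); i=1+np.argmax(s[1:,4]); 
    ct=max(cv2.findContours((l==i).astype(np.uint8),cv2.RETR_EXTERNAL,cv2.CHAIN_APPROX_NONE)[0],key=len)
    (u,v),wh,a=cv2.fitEllipse(ct); return (u+x0,v+y0),wh,s[i]
w=lambda h:(h[...,2]>190)
for name,tb,sb,h in(("lid",(235,270,255,287),(286,316,325,352),10),("band",(405,445,257,297),(380,412,218,245),17)):
    a=blob("top",*tb,w);b=blob("side",*sb,w); print(name,a,b,ray(C["top"],*a[0],h),ray(C["side"],*b[0],h))
for n,(x0,x1,y0,y1) in(("top",(300,375,205,270)),("top",(405,445,257,297)),("top",(235,270,255,287))):
    P=pts(C[n])[y0:y1,x0:x1].reshape(-1,3); z=P[:,2]
    for lo,hi in((8,35),(60,90),(125,170)):
        q=P[(z>lo)&(z<hi)]; 
        if len(q):print(n,lo,len(q),q.min(0).round(),q.max(0).round(),np.median(q,0).round(1))
im=[cv2.resize(C["top"]["img"][200:275,290:450],None,fx=5,fy=5,interpolation=cv2.INTER_CUBIC)]
cv2.imwrite("pics/crop1.png",im[0])
# other objects: heights map extents
P=pts(C["top"])
for nm,(x0,x1,y0,y1) in dict(beaker=(215,250,205,240),cov=(388,432,195,238),brush_rest=(315,350,303,333)).items():
    q=P[y0:y1,x0:x1].reshape(-1,3); q=q[q[:,2]>12]; print(nm,len(q),q.min(0).round(),q.max(0).round())
E
```

```text
Traceback (most recent call last):
ValueError: attempt to get argmax of an empty sequence
```

```bash
cat >> h.py <<'E'
def blob(c,x0,x1,y0,y1):
    g=c["img"][y0:y1,x0:x1].min(2); t,m=cv2.threshold(g,0,1,cv2.THRESH_OTSU)
    n,l,s,_=cv2.connectedComponentsWithStats(m); i=1+np.argmax(s[1:,4])
    ct=max(cv2.findContours((l==i).astype(np.uint8),cv2.RETR_EXTERNAL,cv2.CHAIN_APPROX_NONE)[0],key=len)
    (u,v),wh,a=cv2.fitEllipse(ct); return (u+x0,v+y0),np.round(wh,1),t
E
python3 - <<'E'
from h import *
C={n:cam(n) for n in("top","side")}
for name,tb,sb,h in(("lid",(240,264,258,282),(286,316,325,352),12),("band",(408,442,260,294),(382,412,220,245),17)):
    a=blob(C["top"],*tb);b=blob(C["side"],*sb); print(name,a,b,ray(C["top"],*a[0],h),ray(C["side"],*b[0],h))
P=pts(C["top"])
for nm,(x0,x1,y0,y1) in dict(jar=(300,375,205,270),band=(405,445,257,297),lid=(235,270,255,287),beaker=(215,250,205,240),cov=(388,432,195,238),rest=(315,350,303,333)).items():
    Q=P[y0:y1,x0:x1].reshape(-1,3); z=Q[:,2]
    for lo,hi in((8,15),(15,35),(35,60),(60,100),(100,128),(128,170)):
        q=Q[(z>lo)&(z<hi)] 
        if len(q)>3:print(nm,lo,len(q),q.min(0).round(),q.max(0).round(),np.median(q,0).round(1))
cv2.imwrite("pics/crop1.png",cv2.resize(C["top"]["img"][200:300,290:450],None,fx=5,fy=5,interpolation=cv2.INTER_CUBIC))
E
```

```text
lid ((251.70083713531494, 269.4676465988159), array([15.5, 16.3]), 141.0) ((299.78226947784424, 336.2981538772583), array([15. , 17.1]), 195.0) [478.30329107 193.43289812  12.        ] [480.2899513  192.82284193  12.        ]
band ((425.37776947021484, 276.145601272583), array([23. , 23.9]), 141.0) ((396.5, 232.0), array([28.1, 34.8]), 159.0) [ 459.07709012 -257.68501596   17.        ] [ 456.05517285 -248.24146477   17.        ]
jar 8 1114 [ 479. -126.    8.] [645.  63.  15.] [539.1 -29.2  11. ]
jar 15 187 [ 481. -118.   15.] [638.  57.  35.] [533.4 -24.1  16.6]
jar 35 255 [498. -95.  36.] [589.  67.  60.] [533.8  30.2  49.2]
jar 60 647 [511. -94.  60.] [608.  37. 100.] [559.4 -28.2  69.1]
jar 100 292 [525. -64. 100.] [593.   7. 128.] [545.3 -24.8 106.2]
jar 128 189 [532. -56. 128.] [586.  -1. 145.] [559.3 -29.2 137.2]
band 8 78 [ 429. -288.    8.] [ 491. -224.   15.] [ 459.9 -251.8   13.9]
band 15 291 [ 428. -288.   15.] [ 491. -226.   24.] [ 459.2 -256.4   17.7]
lid 8 174 [458. 171.   8.] [501. 214.  15.] [477.  192.6  12.1]
lid 15 59 [461. 174.  15.] [500. 211.  32.] [478.8 191.8  25.4]
beaker 8 26 [575. 219.   8.] [622. 265.  15.] [603.3 246.2  11.4]
beaker 15 79 [576. 219.  15.] [623. 268.  35.] [602.1 245.4  24.5]
beaker 35 103 [575. 219.  35.] [623. 267.  60.] [599.1 245.2  48. ]
beaker 60 96 [575. 217.  61.] [625. 269.  73.] [606.3 249.4  66.1]
cov 35 318 [ 575. -254.   50.] [ 651. -180.   60.] [ 615.  -220.2   58.1]
cov 60 429 [ 574. -259.   60.] [ 653. -181.   69.] [ 611.1 -219.5   62.3]
rest 8 120 [333. -41.   8.] [373.   8.  15.] [355.3 -15.4  11.6]
rest 15 101 [325. -46.  15.] [381.   8.  26.] [350.2 -25.2  18.6]
```

View pics/crop1.png

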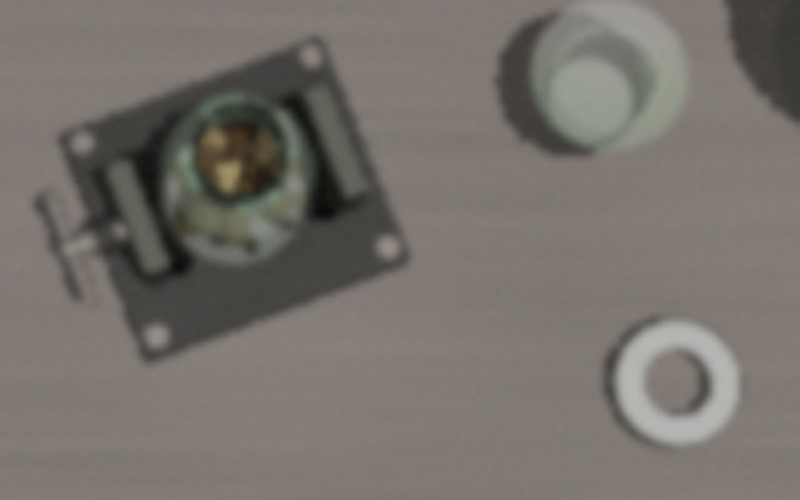

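The crop shows the clamp tilted about 20°, the jar mouth at crop (240,155) and the band at (678,382). Depth and rays agree:
- Lid at about (478,193)
- Band at about (459,-257)
- Jar at about (559,-29)

I'll move over the lid first.

Request:
arm_command(
  plan=[
    [0,0.0257,-0.029,0,0],
    [0,0.0257,-0.029,0,0],
    [0,0.0257,-0.029,0,0],
    [0,0.0257,-0.029,0,0],
    [0,0.0257,-0.029,0,0],
    [0,0.0257,-0.029,0,0],
    [0,0.0257,-0.029,0,0],
    [0,0.0257,-0.029,0,0],
    [0,0.0257,-0.029,0,0],
    [0,0.0257,-0.029,0,0],
    [0,0.0257,-0.029,0,0],
    [0,0.0257,-0.029,0,0],
    [0,0.0257,-0.029,0,0],
    [0,0.0257,-0.029,0,0],
    [0,0.0257,-0.029,0,0],
    [0,0.0257,-0.029,0,0],
    [0,0.0257,-0.029,0,0],
    [0,0.0257,-0.029,0,0],
    [0,0.0257,-0.029,0,0],
    [0,0.0257,-0.029,0,0],
  ],
)

```text
clock: 2.8
eef_pos: [477.5, 194.7, 205.4]
eef_rot: [3.142, -0.0, 0.327]
wrist_force: [0.5, 0.3, -0.5]
finger_gap: 46.9
finger_force: 0.0
```

```bash
python3 - <<'E'
from h import *
s=manip.read_state(); print(s["clock"],s["joints"].round(3),s["eef_pos"].round(1),s["eef_rot"].round(3),s["finger_gap"])
c=cam("wrist"); cv2.imwrite("pics/w1.png",c["img"]); print(c["eye"],c["R"].round(3),c["fx"],c["cx"],c["cy"])
P=pts(c); print(P[240,320]); np.savez("w1.npz",P=P)
E
```

```text
2.8 [ 0.316  0.223  1.617 -0.     1.301  1.56 ] [477.5 194.7 205.4] [ 3.142 -0.     0.327] 46.92566468219921
[549.44008248 218.93174687 383.96078963] [[ 0.322 -0.913 -0.252]
 [-0.947 -0.31  -0.086]
 [ 0.     0.266 -0.964]] 421.6530629302525 315.32417602850336 228.10668837079993
[438.81702639 176.54751922  -2.20488175]
```

View pics/w1.png

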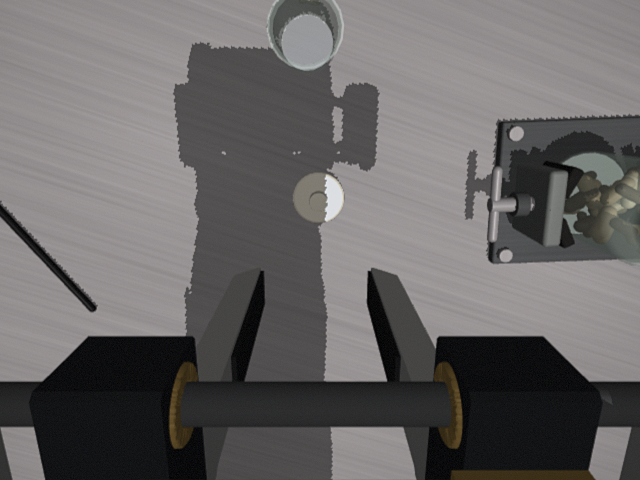

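The wrist picture is sharp: the lid is at (319,197) with its knob at (317,204), the fingertips are at (263,270) and (372,270), and the clamp is at the right. Next I'll measure the lid from it.

```bash
cat >> h.py <<'E'
def circ(p):
    A=np.c_[2*p[:,:2],np.ones(len(p))]; s=np.linalg.lstsq(A,(p[:,:2]**2).sum(1),rcond=None)[0]
    return s[:2],np.sqrt(s[2]+s[0]**2+s[1]**2)
def zone(P,x,y,r): return np.hypot(P[...,0]-x,P[...,1]-y)<r
def outline(c,m,h):
    ct=max(cv2.findContours(m.astype(np.uint8),cv2.RETR_EXTERNAL,cv2.CHAIN_APPROX_NONE)[0],key=len)[:,0]
    return np.array([ray(c,u,v,h) for u,v in ct]),ct
def totool(s,xy):
    y=s["eef_rot"][2]; d=np.asarray(xy)-s["eef_pos"][:2]
    return np.array([d[0]*np.cos(y)+d[1]*np.sin(y), d[0]*np.sin(y)-d[1]*np.cos(y)])
E
python3 - <<'E'
from h import *
s=manip.read_state(); c=cam("wrist"); P=pts(c); z=P[...,2]
m0=zone(P,478,193,60)&(z>-30)&(z<4); print("bench",np.median(z[m0])); b=np.median(z[m0])
zz=z-b; zn=zone(P,478,193,32)
for lo,hi,h in((9,14.5,13),(27,31,29)):
    m=zn&(zz>lo)&(zz<hi); q=P[m]; print(lo,m.sum(),circ(outline(c,m,h)[0]) , (q.min(0)+q.max(0))/2, np.ptp(q,axis=0), np.median(zz[m]))
m=zn&(zz>4); p,ct=outline(c,m,13); k=circ(p); print(k,np.std(np.hypot(*(p[:,:2]-k[0]).T)),totool(s,k[0]), circ(outline(c,zn&(zz>27),29)[0]))
# finger tips: near part
zf=c["z_map"]; print("tips z", [ (u,v,P[v,u].round(1)) for u,v in((258,276),(262,274),(374,274),(378,276),(250,300),(384,300))])
E
```

```text
bench -0.5915598779728839
9 1713 (array([479.83168657, 192.55784681]), np.float64(22.71668640930739)) [479.34714437 192.29430452  11.22160779] [46.62461015 46.43756858  5.34731728] 12.84600660631736
27 266 (array([479.54627514, 192.41055768]), np.float64(7.644984377053392)) [479.2792719  192.41216577  28.40512912] [16.04510697 15.85971164  3.85305925] 29.00531932571593
(array([258.05674484,  96.34562365]), np.float64(117.91481225633952)) 43.52525333172411 [-241.24885826   24.90775656] (array([270.66851903, 101.76056393]), np.float64(112.825992573112))
tips z [(258, 276, array([476.8, 223.3, 211.8])), (262, 274, array([476.8, 221.9, 208.3])), (374, 274, array([494.4, 176. , 212.8])), (378, 276, array([494.5, 174.4, 214.1])), (250, 300, array([476.4, 223.2, 235.2])), (384, 300, array([494.3, 175.7, 238.8]))]
```

Request:
arm_command(
  plan=[
    [-0.3,0.0012,0.0028,0.025,0],
    [-0.3,0,0,0.04,0],
    [-0.3,0,0,0.04,0],
    [-0.3,0,0,0.04,0],
    [-0.3,0,0,0.03,0],
    [-0.3,0,0,0.0145,0],
    [-0.3,0,0,0,0],
    [-0.3,0,0,0,0],
    [-1,0,0,0,0],
    [-1,0,0,0,0],
    [-1,0,0,0,0],
    [-1,0,0,0,0],
  ],
  newtons=15,
)

```text
clock: 4.4
eef_pos: [479.5, 191.3, 16.5]
eef_rot: [3.142, -0.001, 0.327]
wrist_force: [-1.9, 0.3, 6.4]
finger_gap: 15.3
finger_force: 15.0
```

Request:
arm_command(
  plan=[
    [-1,0,0,-0.01,0],
    [-1,0,0,-0.035,0],
    [-1,0,0,-0.045,0],
    [-1,0,0,-0.045,0],
    [-1,0,0,-0.04,0],
    [-1,0,0.014,-0.01,0],
    [-1,-0.005,0.03,0,0],
    [-1,-0.005,0.03,0,0],
    [-1,-0.005,0.03,0,0],
    [-1,-0.005,0.03,0,0],
    [-1,-0.005,0.03,0,0],
    [-1,-0.005,0.03,0,0],
    [-1,-0.005,0.03,0,0],
    [-1,-0.005,0.01,0,0],
    [-1,0,0,0,0],
    [-1,0,0,0,0],
  ],
)

```text
clock: 6.4
eef_pos: [516.2, -42.6, 200.8]
eef_rot: [-3.141, 0.0, 0.327]
wrist_force: [0.5, -1.3, -0.5]
finger_gap: 15.4
finger_force: 15.0
```

```bash
python3 - <<'E'
from h import *
s=manip.read_state(); print(s["clock"],s["eef_pos"].round(1),s["eef_rot"].round(3),s["finger_gap"],s["wrist_force"],s["moment"],s["joints"].round(2))
c=cam("wrist"); cv2.imwrite("pics/w2.png",c["img"]); print(c["eye"])
E
```

```text
6.4 [516.2 -42.6 200.8] [-3.141  0.     0.327] 15.379042827987622 [ 0.51683164 -1.27856798 -0.52250363] [ 0.00592553 -0.02993186 -0.01325553] [-0.15  0.23  1.62  0.    1.29  1.09]
[588.230851   -18.38107536 379.3031597 ]
```

View pics/w2.png

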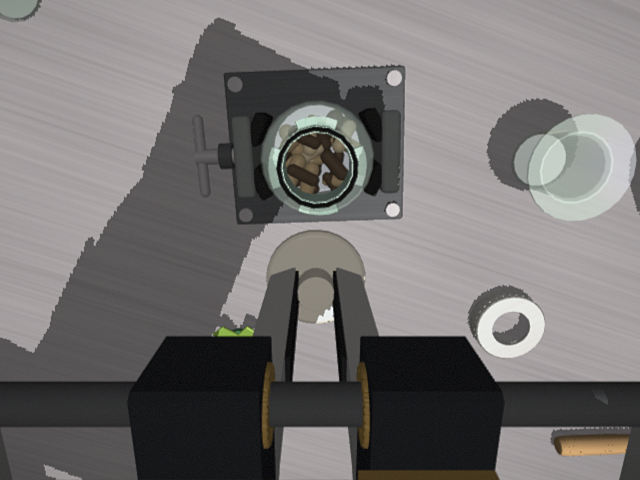

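The held lid's rim is at about (316,275). The black gasket ring is centred at about (318,167), with bright ramp arcs around it. I'll measure the gasket and the held lid, and enlarge the ramps.

```bash
python3 - <<'E'
from h import *
s=manip.read_state(); c=cam("wrist"); im=c["img"]; P=pts(c); z=P[...,2]
g=im.max(2); m=(g<45).astype(np.uint8); m[:, :268]=0; m[:,368:]=0; m[:118]=0; m[218:]=0
n,l,st,_=cv2.connectedComponentsWithStats(m); i=1+np.argmax(st[1:,4]); print(st[i])
cts,hi=cv2.findContours((l==i).astype(np.uint8),cv2.RETR_CCOMP,cv2.CHAIN_APPROX_NONE)
for k in cts:
    if len(k)>80:
        p=np.array([ray(c,*q[0],142) for q in k]); f=circ(p); print("gasket",cv2.fitEllipse(k),f,np.std(np.hypot(*(p[:,:2]-f[0]).T)))
# centre via contour midpoint
# lid
for y,x in((240,316),(250,290),(250,340)): print(P[y,x].round(1))
h=s["eef_pos"][2]-16.5+13
m=np.zeros((480,640),np.uint8); m[:285]=1; m=(m>0)&(np.abs(z-h)<9)&zone(P,*s["eef_pos"][:2],40)
ys,xs=np.where(m); print(m.sum(),xs.min(),xs.max(),ys.min())
# top edge: per-column topmost px (far edge)
E_=[]
for x in range(xs.min(),xs.max()+1):
    r=ys[xs==x]
    if len(r): E_.append((x,r.min()-.5))
E_=np.array(E_); E_=E_[(E_[:,1]<262)]; p=np.array([ray(c,*e,h) for e in E_])
from scipy.optimize import least_squares
f=least_squares(lambda q:np.hypot(p[:,0]-q[0],p[:,1]-q[1])-23.3,s["eef_pos"][:2]).x
print("lid",f,totool(s,f),np.std(np.hypot(*(p[:,:2]-f).T)),circ(p)[1])
q=P[m]; print("median lid z",np.median(q[:,2]),h)
cv2.imwrite("pics/crop2.png",cv2.resize(im[95:225,250:386],None,fx=4.4,fy=4.4,interpolation=cv2.INTER_CUBIC))
E
```

```text
[277 127  81  81 800]
gasket ((317.0041198730469, 167.32896423339844), (79.09606170654297, 79.34982299804688), 179.885986328125) (array([559.52334296, -29.05098266]), np.float64(22.231607946130627)) 0.22063968886403576
gasket ((317.07806396484375, 167.2150115966797), (74.24755096435547, 74.59899139404297), 0.984662652015686) (array([559.65840981, -29.04850568]), np.float64(20.882342106051194)) 0.18174361730134644
[535.3 -36.6 196.6]
[526.8 -27.  196. ]
[534.4 -48.5 196.8]
3403 267 364 230
lid [517.87567162 -42.31656303] [1.53002259 0.30125615] 0.20557614935624346 22.505460870453913
median lid z 196.56060198604482 197.3892424246535
```

View pics/crop2.png

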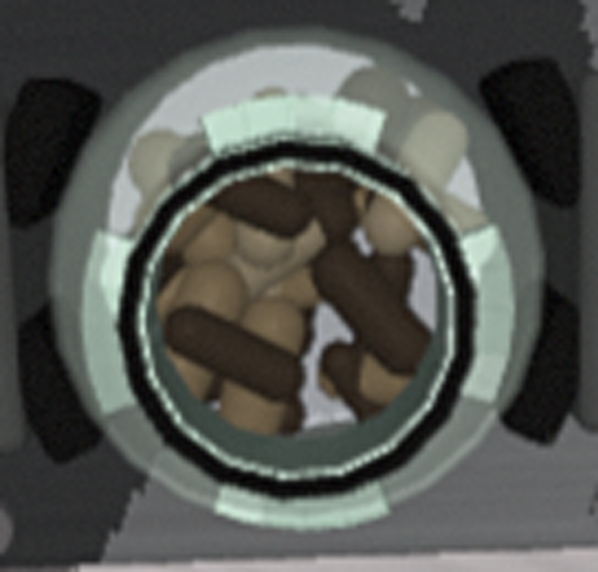

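The crop shows the four pale-green ramps centred almost exactly on the image axes, at top (293,125), right (488,316), bottom (302,505) and left (105,321). The gaps are therefore at 45° to the tool axes, at yaw ≈ 0.327+π/4. Next I'll go over the mouth and down close.

Request:
arm_command(
  plan=[
    [-1,0.014,0.0004,0,0],
    [-1,0.016,0.0004,0,0],
    [-1,0.0135,0,0.01,0],
    [-1,0,0,0.014,0],
    [-1,0,0,0.012,0],
    [-1,0,0,0.004,0],
    [-1,0,0,0.0015,0],
    [-1,0,0,0,0],
  ],
)

```text
clock: 7.5
eef_pos: [558.0, -30.2, 159.8]
eef_rot: [3.141, -0.001, 0.327]
wrist_force: [0.3, -0.7, -1.2]
finger_gap: 15.0
finger_force: 15.0
```

```bash
python3 - <<'E'
from h import *
s=manip.read_state(); print(s["clock"],s["eef_pos"].round(2),s["wrist_force"].round(2),s["moment"].round(3))
E
```

```text
7.5 [557.96 -30.18 159.79] [ 0.32 -0.68 -1.2 ] [-0.009 -0.006 -0.008]
```

Request:
arm_command(
  plan=[
    [-1,0,0,0.0015,0],
    [-1,0,0,0.0015,0],
    [-1,0,0,0.001,0],
    [-1,0,0,0,0],
  ],
)

```text
clock: 8.0
eef_pos: [557.9, -30.1, 155.3]
eef_rot: [-3.142, 0.0, 0.327]
wrist_force: [0.0, 0.5, -0.5]
finger_gap: 15.4
finger_force: 15.0
```

Request:
arm_command(
  plan=[
    [-1,0,0,0.0015,0],
    [-1,0,0,0.0015,0],
    [-1,0,0,0.001,0],
    [-1,0,0,0.0005,0],
    [-1,0,0,0,0],
  ],
)

```text
clock: 8.62
eef_pos: [557.9, -30.1, 150.9]
eef_rot: [-3.142, 0.0, 0.327]
wrist_force: [1.0, 1.3, -0.8]
finger_gap: 15.3
finger_force: 15.0
```

Request:
arm_command(
  plan=[
    [-1,0,0,0.0005,0],
    [-1,0,0,0.0005,0],
    [-1,0,0,0,0],
  ],
)

```text
clock: 9.0
eef_pos: [558.0, -30.1, 150.2]
eef_rot: [3.141, -0.0, 0.327]
wrist_force: [1.7, 1.3, 2.7]
finger_gap: 15.3
finger_force: 15.0
```

Request:
arm_command(
  plan=[
    [-1,0,0,0.0005,0],
    [-0.5,0,0,0,0],
    [-0.5,0,0,0,0],
    [-0.5,0,0,-0.01,0],
    [-0.5,0,0,-0.025,0],
    [-0.5,-0.015,0,-0.03,0],
    [0,-0.03,0,0,0],
    [0,0,0,0,0],
  ],
)

```text
clock: 10.0
eef_pos: [514.6, -45.0, 215.6]
eef_rot: [3.141, -0.001, 0.326]
wrist_force: [0.1, 0.0, -0.2]
finger_gap: 40.0
finger_force: 0.0
```

```bash
python3 - <<'E'
from h import *
s=manip.read_state(); print(s["clock"],s["eef_pos"].round(2),s["wrist_force"].round(2),s["finger_gap"])
c=cam("wrist"); im=c["img"]; P=pts(c); z=P[...,2]; cv2.imwrite("pics/w3.png",im)
zn=zone(P,559,-29,24)
for lo,hi in((143,150),(159,166)):
    m=zn&(z>lo)&(z<hi); q=P[m]; print(m.sum(),(q.min(0)+q.max(0))/2,np.ptp(q,axis=0),np.median(q,0))
m=zn&(z>143)&(z<150); A=np.c_[P[m][:,:2]-[559,-29],np.ones(m.sum())]; print("plane",np.linalg.lstsq(A,P[m][:,2],rcond=None)[0])
E
```

```text
10.0 [514.59 -44.96 215.6 ] [ 0.13  0.05 -0.16] 39.956663042205854
4145 [558.38673217 -29.9542764  145.98883657] [46.53256711 45.87011876  5.53317909] [560.50732852 -29.30402411 146.14158344]
669 [558.5552874  -30.22614633 161.81364743] [15.81371264 15.91289032  5.49154897] [558.65456353 -30.06992744 162.20652276]
plane [-3.17231440e-03 -1.76041682e-03  1.46129723e+02]
```

The lid is level (slope under 0.4%) with its rim top at about 146.5 mm and knob top at about 162.5 mm, so it is seated. Now to the band.

Request:
arm_command(
  plan=[
    [0.9,-0.0302,0.0457,0,0],
    [0.9,-0.0302,0.0457,0,0],
    [0.9,-0.0302,0.0457,0,0],
    [0.9,-0.0302,0.0457,0,0],
    [0.9,0,0,0,-0.18],
    [0.9,0,0,0,-0.18],
    [0.9,0,0,0,-0.18],
    [0.9,0,0,0,-0.18],
    [0.9,0,0,0,-0.18],
    [0.9,0,0,0,-0.18],
    [0.9,0,0,0,-0.18],
    [0.9,0,0,0,-0.18],
    [0.9,0,0,0,-0.18],
    [0.9,0,0,0,-0.18],
    [0.9,0,0,0,-0.18],
    [0.9,0,0,0,-0.18],
    [0.9,0,0,0,-0.18],
    [0.9,0,0,0,-0.16],
    [0.9,0,0,0,0],
  ],
)

```text
clock: 12.42
eef_pos: [460.1, -256.5, 214.3]
eef_rot: [3.142, -0.0, 2.826]
wrist_force: [0.6, 0.6, -0.0]
finger_gap: 89.3
finger_force: 0.0
```

```bash
python3 - <<'E'
from h import *
s=manip.read_state(); print(s["clock"],s["eef_pos"].round(2),s["eef_rot"].round(3),s["joints"].round(2),s["finger_gap"])
c=cam("wrist"); im=c["img"]; P=pts(c); z=P[...,2]; cv2.imwrite("pics/w4.png",im)
b=np.median(z[zone(P,459,-257,70)&(z<5)]); print("bench",b)
zn=zone(P,459,-257,45)
m=zn&(z-b>16)&(z-b<21); q=P[m]; print(m.sum(),(q.min(0)+q.max(0))/2,np.ptp(q,axis=0),np.median(q,0))
cts=[k for k in cv2.findContours(m.astype(np.uint8),cv2.RETR_CCOMP,cv2.CHAIN_APPROX_NONE)[0] if len(k)>60]
for k in cts:
    p=np.array([ray(c,*e[0],18.5) for e in k]); f=circ(p); d=p[:,:2]-f[0]; r=np.hypot(*d.T); print(f,r.std(),totool(s,f[0]))
    if f[1]>28:
        th=np.arctan2(d[:,1],d[:,0]); a=np.mean((r-r.mean())*np.exp(-16j*th)); print("16-fold",abs(a), "vertex yaw deg",np.degrees(np.angle(a.conjugate())/16)%22.5)
ys,xs=np.where(m); x0,y0=xs.min()-15,ys.min()-15
cv2.imwrite("pics/crop3.png",cv2.resize(im[y0:ys.max()+15,x0:xs.max()+15],None,fx=4,fy=4,interpolation=cv2.INTER_CUBIC)); print(x0,y0)
E
```

```text
12.425 [ 460.1  -256.48  214.34] [ 3.142 -0.     2.826] [-0.58  0.24  1.57  0.    1.33 -1.83] 89.31060662468444
bench -0.6098669499764924
2810 [ 460.15800349 -258.02367685   17.88167806] [65.53748373 65.62449934  4.94446793] [ 458.51805673 -257.47440956   17.8027335 ]
(array([ 459.77711494, -257.88029152]), np.float64(32.23468167888731)) 0.2965498694065869 [-0.12997526 -1.42905634]
16-fold 0.026378352465395657 vertex yaw deg 17.09772230136803
(array([ 459.94861655, -257.87587576]), np.float64(18.191144389788857)) 0.2639923049915509 [-0.29163482 -1.37162387]
264 151
```

View pics/crop3.png

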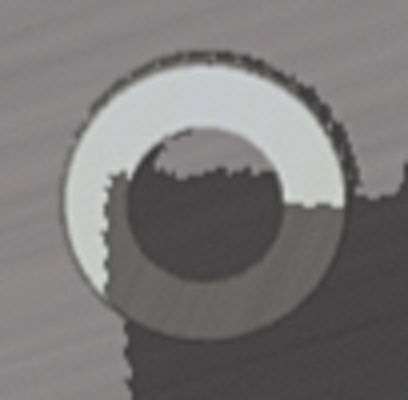

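The crop shows the band as a plain ring lying flat, centred at about (207,200). No lugs are visible, so the gaps must be found by feel. Next I'll grasp it.

Request:
arm_command(
  plan=[
    [0.9,-0.0002,-0.0014,0.03,0],
    [0.9,0,0,0.045,0],
    [0.9,0,0,0.05,0],
    [0.9,0,0,0.045,0],
    [0.9,0,0,0.025,0],
    [0.9,0,0,0.012,0],
    [0.9,0,0,0.003,0],
    [0.9,0,0,0,0],
    [0,0,0,0,0],
    [0,0,0,0,0],
    [0,0,0,0,0],
    [0,0,0,0,0],
  ],
  newtons=25,
)

```text
clock: 13.98
eef_pos: [459.5, -257.9, 4.8]
eef_rot: [-3.142, 0.001, 2.827]
wrist_force: [-1.6, 1.2, 5.8]
finger_gap: 65.7
finger_force: 25.0
```

Request:
arm_command(
  plan=[
    [0,0,0,-0.01,0],
    [0,0,0,-0.035,0],
    [0,0,0,-0.045,0],
    [0,0,0,-0.045,0],
    [0,0,0,-0.045,0],
    [0,0,0,-0.02,0],
    [0,-0.0105,0.031,0,0],
    [0,-0.0105,0.031,0,0],
    [0,-0.0105,0.031,0,0],
    [0,-0.0105,0.031,0,0],
    [0,-0.0105,0.031,0,0],
    [0,-0.0105,0.031,0,0],
    [0,-0.0105,0.031,0,0],
    [0,-0.0105,0.031,0,0],
    [0,0,0,0,0],
    [0,0,0,0,0],
  ],
)

```text
clock: 15.98
eef_pos: [615.6, -48.4, 204.6]
eef_rot: [-3.141, -0.0, 2.827]
wrist_force: [0.7, 0.3, -0.4]
finger_gap: 66.0
finger_force: 25.0
```

```bash
python3 - <<'E'
from h import *
s=manip.read_state(); print(s["clock"],s["eef_pos"].round(2),s["eef_rot"].round(3),s["joints"].round(2),s["finger_gap"],s["wrist_force"].round(1),s["moment"].round(3))
c=cam("wrist"); im=c["img"]; P=pts(c); z=P[...,2]; cv2.imwrite("pics/w5.png",im); np.savez("w5.npz",P=P)
zn=zone(P,559,-29,26)
for lo,hi in((143,150),(159,166)):
    m=zn&(z>lo)&(z<hi); q=P[m]; print("lid",m.sum(),(q.min(0)+q.max(0))/2,np.ptp(q,axis=0),np.median(q,0))
h=s["eef_pos"][2]-4.8+18.5; m=zone(P,*s["eef_pos"][:2],40)&(np.abs(z-h)<4); print("band z",np.median(z[m]),h)
for k in cv2.findContours(m.astype(np.uint8),cv2.RETR_CCOMP,cv2.CHAIN_APPROX_NONE)[0]:
    if len(k)>60:
        p=np.array([ray(c,*e[0],h) for e in k]); f=circ(p); print("band",len(k),f,np.std(np.hypot(*(p[:,:2]-f[0]).T)),totool(s,f[0]))
E
```

```text
15.975 [615.58 -48.43 204.6 ] [-3.141 -0.     2.827] [-0.14  0.45  1.31 -0.    1.37 -1.39] 65.95508158636251 [ 0.7  0.3 -0.4] [ 0.031 -0.169  0.004]
lid 4730 [558.82652134 -29.90799526 145.97915494] [46.22760512 46.19940896  5.59228896] [557.15053617 -29.48521278 146.13372851]
lid 757 [558.83257447 -29.99196341 161.94985184] [16.07666403 15.87507896  4.82818103] [558.6210206  -29.91954075 162.23394754]
band z 217.4441531308996 218.2997771173524
band 559 (array([614.38059081, -48.71577089]), np.float64(33.28354282141482)) 1.9100381122593257 [ 1.05185297 -0.64459486]
band 222 (array([615.01965087, -49.21326935]), np.float64(17.54623890651796)) 0.20915766286297174 [ 0.2901506  -0.91975296]
```

View pics/w5.png

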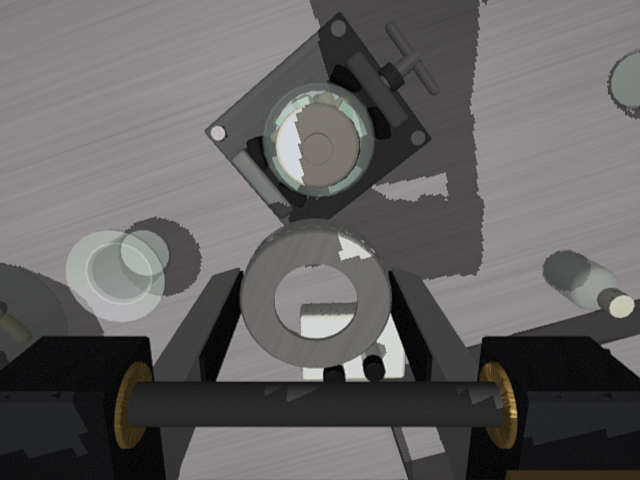

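The band is held level: its hole centre is at (315,301), and the lid on the jar is at (317,148). The ramp arcs are partly visible around the lid. Now over the jar and down to just above the threads.

Request:
arm_command(
  plan=[
    [0,0.015,0.0002,0,0],
    [0,0.02,0.0003,0,0],
    [0,0.02,0.0003,0,0],
    [0,0.0046,0,0,0],
    [0,0,0,0.012,0],
    [0,0,0,0.018,0],
    [0,0,0,0.016,0],
    [0,0,0,0.006,0],
    [0,0,0,0.002,0],
    [0,0,0,0,0],
  ],
)

```text
clock: 17.27
eef_pos: [559.7, -28.9, 150.8]
eef_rot: [3.142, 0.0, 2.827]
wrist_force: [0.2, -0.9, -0.9]
finger_gap: 65.4
finger_force: 25.0
```

Request:
arm_command(
  plan=[
    [0,0.0004,-0.0004,0.002,0],
    [0,0,0,0.002,0],
    [0,0,0,0.002,0],
    [0,0,0,0.001,0],
    [0,0,0,0.001,0],
    [0,0,0,0,0],
  ],
)

```text
clock: 18.02
eef_pos: [559.1, -29.1, 142.5]
eef_rot: [3.142, 0.0, 2.827]
wrist_force: [-0.1, 0.9, -1.0]
finger_gap: 66.1
finger_force: 25.0
```

```bash
python3 -c "
from h import *
s=manip.read_state(); print(s['eef_pos'].round(2),s['wrist_force'].round(2),s['moment'].round(3),s['joints'].round(3))"
```

```text
[559.07 -29.07 142.5 ] [-0.1   0.88 -1.  ] [-0.046 -0.127  0.038] [-0.117  0.38   1.566  0.     1.195 -1.373]
```

Request:
arm_command(
  plan=[
    [0,0,0,0.001,0],
    [0,0,0,0.0005,0],
    [0,0,0,0,0],
  ],
)

```text
clock: 18.4
eef_pos: [559.3, -29.1, 141.9]
eef_rot: [3.141, 0.001, 2.827]
wrist_force: [-4.0, 0.3, 8.6]
finger_gap: 65.6
finger_force: 25.0
```

Contact came about 6 mm above the seat, so the lugs are near the ramps' upper ends. A counter-clockwise turn of about 38° should bring them into the gaps.

Request:
arm_command(
  plan=[
    [0,0,0,-0.0025,0],
    [0,0,0,0,-0.165],
    [0,0,0,0,-0.165],
    [0,0,0,0,-0.165],
    [0,0,0,0,-0.165],
    [0,0,0,0.001,0],
    [0,0,0,0.001,0],
    [0,0,0,0.001,0],
    [0,0,0,0,0],
  ],
)

```text
clock: 19.52
eef_pos: [559.0, -29.1, 140.4]
eef_rot: [3.142, -0.0, -2.797]
wrist_force: [-0.1, 0.3, -0.7]
finger_gap: 65.3
finger_force: 25.0
```

Lower than the previous contact and still free, so I'll continue down.

Request:
arm_command(
  plan=[
    [0,0,0,0.001,0],
    [0,0,0,0.001,0],
    [0,0,0,0.0005,0],
    [0,0,0,0,0],
  ],
)

```text
clock: 20.02
eef_pos: [559.3, -29.1, 139.0]
eef_rot: [-3.141, 0.001, -2.797]
wrist_force: [-4.6, 0.6, 10.1]
finger_gap: 65.4
finger_force: 25.0
```

Contact is now about 3.4 mm above the seat, at the ramps' lower ends, so a small clockwise turn should drop it in.

Request:
arm_command(
  plan=[
    [0,0,0,-0.0015,0],
    [0,0,0,0,0.12],
    [0,0,0,0,0.12],
    [0,0,0,0.001,0],
    [0,0,0,0.001,0],
    [0,0,0,0.0005,0],
    [0,0,0,0,0],
  ],
)

```text
clock: 20.9
eef_pos: [559.0, -29.1, 136.9]
eef_rot: [3.142, -0.0, -3.036]
wrist_force: [-0.5, 0.3, -0.9]
finger_gap: 65.8
finger_force: 25.0
```

Request:
arm_command(
  plan=[
    [0,0,0,0.0005,0],
    [0,0,0,0.0005,0],
    [0,0,0,0,0],
  ],
)

```text
clock: 21.28
eef_pos: [559.0, -29.1, 135.9]
eef_rot: [3.142, -0.0, -3.036]
wrist_force: [-0.2, -0.4, -0.5]
finger_gap: 65.7
finger_force: 25.0
```

Request:
arm_command(
  plan=[
    [0,0,0,0.0005,0],
    [0,0,0,0.0003,0],
    [0,0,0,0,0],
  ],
)

```text
clock: 21.65
eef_pos: [559.1, -29.1, 135.4]
eef_rot: [-3.142, 0.0, -3.036]
wrist_force: [-1.1, 0.5, 2.9]
finger_gap: 65.7
finger_force: 25.0
```

Request:
arm_command(
  plan=[
    [0,0,0,0,0.1],
    [0,0,0,0,0.1],
    [0,0,0,0,0.1],
    [0,0,0,0,0.1],
    [0,0,0,0,0.1],
    [0,0,0,0,0],
  ],
)

```text
clock: 22.4
eef_pos: [559.2, -29.1, 135.4]
eef_rot: [3.141, 0.001, 2.747]
wrist_force: [-0.2, 0.6, 3.8]
finger_gap: 65.7
finger_force: 25.0
```

```bash
cat > st.py <<'E'
from h import *
s=manip.read_state(); print(round(s['clock'],2),s['eef_pos'].round(2),s['eef_rot'].round(3),s['wrist_force'].round(2),s['moment'].round(3),s['joints'][5].round(3),s['finger_gap'],s['finger_force'])
E
python3 st.py
```

```text
22.4 [559.23 -29.13 135.38] [3.141e+00 1.000e-03 2.747e+00] [-0.18  0.58  3.77] [ 0.041 -0.18  -0.029] -1.294 65.6693563102591 25.000981749035418
```

Request:
arm_command(
  plan=[
    [0,0,0,0.0002,0.08],
    [0,0,0,0.0002,0.08],
    [0,0,0,0,0],
  ],
)

```text
clock: 22.78
eef_pos: [559.3, -29.0, 135.1]
eef_rot: [3.141, 0.001, 2.589]
wrist_force: [0.2, 1.4, 5.0]
finger_gap: 65.6
finger_force: 25.0
```

```bash
python3 st.py
```

```text
22.77 [559.26 -29.03 135.09] [3.141e+00 1.000e-03 2.589e+00] [0.18 1.42 4.98] [ 0.223 -0.102 -0.055] -1.136 65.55299465691488 25.001450632698834
```

Request:
arm_command(
  plan=[
    [0,0,0,0.0003,0.08],
    [0,0,0,0.0003,0.08],
    [0,0,0,0,0],
  ],
)

```text
clock: 23.15
eef_pos: [559.3, -28.9, 134.7]
eef_rot: [3.141, 0.001, 2.429]
wrist_force: [-2.2, 2.5, 6.9]
finger_gap: 65.9
finger_force: 25.0
```

```bash
python3 st.py
```

```text
23.15 [559.27 -28.89 134.72] [3.141e+00 1.000e-03 2.429e+00] [-2.17  2.53  6.89] [ 0.358  0.101 -0.155] -0.976 65.89794405348329 25.001898338086903
```

Request:
arm_command(
  plan=[
    [0,0,0,0.0002,0.05],
    [0,0,0,0,0],
  ],
)

```text
clock: 23.4
eef_pos: [559.3, -28.8, 134.6]
eef_rot: [3.141, 0.0, 2.38]
wrist_force: [-1.3, 1.8, 8.0]
finger_gap: 65.7
finger_force: 25.0
```

```bash
python3 st.py
```

```text
23.4 [559.28 -28.83 134.58] [3.141 0.    2.38 ] [-1.25  1.82  7.96] [ 0.485  0.101 -0.004] -0.927 65.71277888973017 25.00189230311662
```

Request:
arm_command(
  plan=[
    [0,0,0,0,0.05],
    [0,0,0,0,0.05],
    [0,0,0,0,0],
  ],
)

```text
clock: 23.78
eef_pos: [559.2, -28.7, 134.4]
eef_rot: [3.141, 0.0, 2.28]
wrist_force: [0.0, 2.5, 6.5]
finger_gap: 65.7
finger_force: 25.0
```

```bash
python3 st.py
```

```text
23.77 [559.24 -28.72 134.4 ] [3.141 0.    2.28 ] [0.03 2.55 6.55] [0.556 0.066 0.01 ] -0.826 65.67000748284251 25.002033272758126
```

Request:
arm_command(
  plan=[
    [0,0,0,0.0001,0.05],
    [0,0,0,0,0],
  ],
)

```text
clock: 24.02
eef_pos: [559.2, -28.7, 134.3]
eef_rot: [3.141, 0.0, 2.23]
wrist_force: [-1.5, 3.3, 5.8]
finger_gap: 65.7
finger_force: 25.0
```

```bash
python3 st.py
```

```text
24.02 [559.22 -28.73 134.32] [3.141 0.    2.23 ] [-1.53  3.35  5.8 ] [ 0.54   0.133 -0.007] -0.776 65.69396956493763 25.00180598348379
```

Request:
arm_command(
  plan=[
    [0,0,0,0.0001,0.05],
    [0,0,0,0,0],
  ],
)

```text
clock: 24.28
eef_pos: [559.2, -28.7, 134.2]
eef_rot: [3.141, -0.0, 2.18]
wrist_force: [-1.6, 2.9, 6.2]
finger_gap: 65.3
finger_force: 25.0
```

```bash
python3 st.py
```

```text
24.27 [559.2  -28.69 134.22] [ 3.141 -0.     2.18 ] [-1.55  2.89  6.22] [0.441 0.134 0.015] -0.726 65.25644607730307 25.00183603260666
```

Request:
arm_command(
  plan=[
    [0,0,0,0.0002,0.04],
    [0,0,0,0,0],
  ],
)

```text
clock: 24.52
eef_pos: [559.2, -28.6, 134.2]
eef_rot: [3.141, -0.0, 2.141]
wrist_force: [-1.3, 3.8, 7.4]
finger_gap: 65.6
finger_force: 25.0
```

```bash
python3 st.py
```

```text
24.52 [559.23 -28.55 134.17] [ 3.141 -0.     2.141] [-1.25  3.76  7.35] [0.743 0.232 0.196] -0.687 65.62842505791177 25.001845797523856
```

Request:
arm_command(
  plan=[
    [0,0,0,0,0.02],
    [0,0,0,0,0],
  ],
)

```text
clock: 24.78
eef_pos: [559.3, -28.3, 134.1]
eef_rot: [3.14, -0.0, 2.121]
wrist_force: [-2.2, 4.3, 8.0]
finger_gap: 65.7
finger_force: 25.0
```

```bash
python3 st.py
```

```text
24.77 [559.26 -28.34 134.15] [ 3.14  -0.     2.121] [-2.18  4.32  8.  ] [1.034 0.15  0.367] -0.667 65.68287343009389 25.001761838793755
```

Request:
arm_command(
  plan=[
    [0,0,0,0,0.02],
    [0,0,0,0,0],
  ],
)

```text
clock: 25.02
eef_pos: [559.3, -28.1, 134.2]
eef_rot: [3.14, -0.001, 2.101]
wrist_force: [-0.5, 6.9, 8.1]
finger_gap: 65.8
finger_force: 25.0
```

```bash
python3 st.py
```

```text
25.02 [559.34 -28.12 134.17] [ 3.140e+00 -1.000e-03  2.101e+00] [-0.46  6.87  8.07] [1.351 0.058 0.509] -0.647 65.81843980847644 25.00162113457918
```

Request:
arm_command(
  plan=[
    [0,0.0009,0.0005,-0.0004,0],
    [0,0,0,0,0],
  ],
)

```text
clock: 25.28
eef_pos: [559.3, -27.9, 134.2]
eef_rot: [3.141, 0.0, 2.099]
wrist_force: [1.5, 2.1, 4.7]
finger_gap: 65.9
finger_force: 25.0
```

```bash
python3 st.py
```

```text
25.27 [559.3  -27.92 134.23] [3.141 0.    2.099] [1.45 2.09 4.7 ] [ 0.319 -0.324  0.555] -0.644 65.86274986437274 25.001006475649774
```

Request:
arm_command(
  plan=[
    [0,0,0,-0.0003,0.02],
    [0,0,0,0,0],
  ],
)

```text
clock: 25.52
eef_pos: [559.4, -27.6, 134.3]
eef_rot: [3.14, -0.0, 2.078]
wrist_force: [4.8, 4.5, 1.9]
finger_gap: 65.8
finger_force: 25.0
```

```bash
python3 st.py
```

```text
25.52 [559.38 -27.63 134.28] [ 3.14  -0.     2.078] [4.78 4.53 1.88] [ 0.852 -0.911  0.794] -0.622 65.77231184990497 25.00044843647629
```

0.24 N·m over the last 1.2° is the hard stop. I'll release, lift straight up and check.

Request:
arm_command(
  plan=[
    [0.6,0,0,0,0],
    [0.6,0,0,0,0],
    [0.6,0,0,-0.005,0],
    [0.6,0,0,-0.02,0],
    [0.6,0,0,-0.03,0],
    [0.6,-0.01,0,-0.025,0],
    [0.6,-0.025,0,0,0],
    [0.6,-0.025,0,0,0],
    [0.6,0,0,0,0],
    [0.6,0,0,0,0],
  ],
)

```text
clock: 26.78
eef_pos: [587.8, -80.1, 214.3]
eef_rot: [-3.141, -0.0, 2.077]
wrist_force: [-0.1, 0.2, 0.9]
finger_gap: 75.2
finger_force: 0.0
```

```bash
python3 st.py; python3 - <<'E'
from h import *
c=cam("wrist"); im=c["img"]; P=pts(c); z=P[...,2]
zn=zone(P,559,-29,36)
for lo,hi in((143,153),(159,166)):
    m=zn&(z>lo)&(z<hi); q=P[m]; print(m.sum(),(q.min(0)+q.max(0))/2,np.ptp(q,axis=0),np.median(q,0))
m=zn&(np.abs(z-np.median(P[zn&(z>143)&(z<153)][:,2]))<2); A=np.c_[P[m][:,:2]-[559,-29],np.ones(m.sum())]; print("plane",np.linalg.lstsq(A,P[m][:,2],rcond=None)[0])
ys,xs=np.where(m); y0,x0=max(ys.min()-40,0),max(xs.min()-40,0)
o=im[y0:ys.max()+40,x0:xs.max()+40]; print(o.shape); cv2.imwrite("pics/crop6.png",cv2.resize(o,None,fx=3,fy=3,interpolation=cv2.INTER_CUBIC)[:600,:800])
E
```

```text
26.77 [587.8  -80.15 214.25] [-3.141 -0.     2.077] [-0.12  0.22  0.92] [-0.023 -0.097  0.018] -0.703 75.19294273968252 0.0
9631 [559.18797346 -29.76782925 148.01789123] [65.81812111 65.80202115  9.90480378] [558.21223099 -27.91990096 146.96859868]
682 [558.90627116 -30.11895589 160.90586976] [15.82074467 15.98341209  3.80804236] [558.77280854 -29.9692089  160.8620706 ]
plane [-9.46504778e-04 -5.00736926e-04  1.47017950e+02]
(195, 193, 3)
```

View pics/crop6.png

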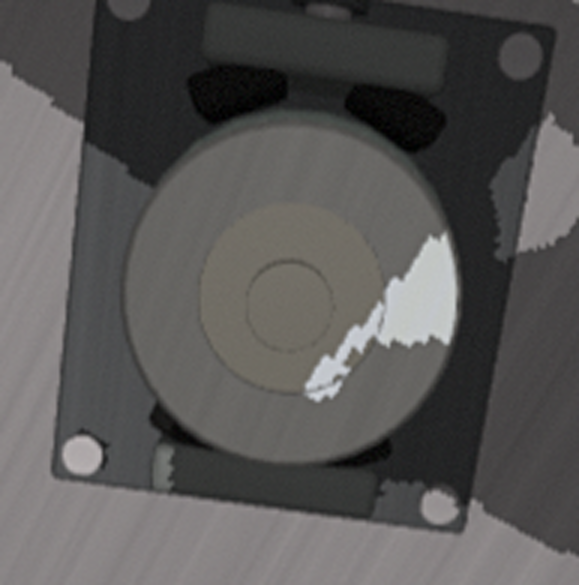

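The crop shows the band level and concentric on the jar, with its centre at about (290,295) and the knob through the hole. The lid has sunk 1.35 mm from its seated height, which is about 12 N of clamping and matches the spec. The gripper is clear of everything, so I'll hand it in.

```bash
python3 -c "
from cell import ticket; print(ticket.sign_off())"
```

```text
the job is handed in; nothing more can be done
None
```

The jar is closed and handed in, but the verdict wasn't shown: the lid is seated, and the band is turned clockwise to its stop (peak 0.8 N·m) and clamps at about 12 N, estimated from how far the lid sank.

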